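# Nest the gusseted bracket in the drilling cradle

## Task

Load the drilling cradle: take the long gusseted aluminium bracket off the bench (the one as long as the cradle's steel angle, not the short one) and nest it in the steel angle, V into V. Both its legs should lie fully home, flat against the legs of the steel angle, with the ends of the two level. Leave the short bracket, the tape measure and the pliers where they are.

Things in the scene. Friction and masses are not known exactly. Their poses are not given: they have to be found in the camera images.
- long_bracket: Loose aluminium angle bracket to load, about 0.3 kg: 120 mm long, two legs 60 mm wide, 6 mm thick, at right angles, joined at mid length by a web. Origin: on the outer corner edge of the V, at mid length. y runs along the V (ends y = +-60 mm); one leg covers x -60..0, z 0..6 mm, the other x -6..0, z 0..60 mm. On the bench it lies on the first leg, z up.
- web (a point): Point in the middle of the bracket's web (upright gusset plate), at x -28, y 0, z 31 mm of the bracket. The web is 10 mm thick (y -5..5), can be pinched across y, with 55 mm of free leg on either side. It runs from x -6 to -56 and z 6 to 56 mm, its outer corner cut off from (x -56, z 20) to (x -20, z 56).
- angle_iron: Steel angle the bracket goes into: 120 mm long, legs 6 mm thick, inner faces 54 mm wide, ends open, fixed to the cradle, leaning back 20 degrees, V open upward and to the front. Origin: on the inner corner line, mid length, 30 mm above the bench. y level along the V; inner faces are the planes z = 0 (x -54..0 mm) and x = 0 (z 0..54). Nested, the bracket's frame coincides with this one.
- sloping_leg (a point): Middle of the inner face of the steel angle's lower leg, 27 mm from the corner line. This face slopes down to the corner at 20 degrees; the other leg leans back 20 degrees from upright. The bracket does not always slide down into the corner by itself: it may have to be pushed home against the leaning leg.
- cradle: The plywood cradle, fixed to the bench: board 135 x 150 x 12 mm with the leaning steel angle on it, 81 mm high in all. Origin: centre of its underside on the bench; x points from the open front to the back, y along the steel angle, z up.
- short_bracket: Bystander: a bracket of the same section, but only 70 mm long, loose on the bench. Origin and axes as on the long one (ends at y = +-35 mm).
- tape_measure: Bystander: yellow pocket tape measure, 40 x 80 x 66 mm, loose, beyond the work. Origin: centre of its underside, z up.
- pliers: Bystander: pliers with red handles, 48 x 181 x 15 mm, lying loose beyond the work, long axis y. Origin: centre of their underside.
There are look-alikes about, which are no part of the job. Leave any purple or turquoise look-alike of the long_bracket alone.

How it is judged:
By the outcome, as a careful person would: the job done as asked, in the order asked, and still so for the second after the job is handed in, with the robot touching nothing.
It also fails if it takes over 40 s, if anything falls off the work surface, if the arm or the gripper's body presses on something with over 40 N, if the wrist force passes 120 N, or if a joint passes its speed limit or range.

## Robot

A 6-joint arm with a two-finger parallel gripper is mounted at the origin on a cart in front of the work surface, level with it; the furniture and walls round the work are solid. World frame = base frame: x ahead of the robot, y to its left, z up, the work surface at z = 0. Lengths are in mm, angles in rad, forces in N, time in s.
With the tool pointing down it reaches from about 150 to 775 mm from the base axis. Payload 6.1 kg.
Tool frame: the origin (TCP) lies at the very end of the fingers, on their centre line; the grasp point (between the pads) lies 19 mm behind it; z points along the fingers, y is the line along which they close (so a half turn about z gives the same grasp; the last joint's range is limited). The gripper opens to 85 mm and grips with 20 to 120 N. Pads are 22 mm wide; open, the fingers measure 114 mm over their backs; the gripper's body (76 mm by 85 mm) begins 54 mm behind the grasp point. The pads swing forward as they close: fully open they stand 13 mm farther back than shut.
Start: joints at [1.244, 0.126, -0.04, 1.405, 0, 1.571], TCP at [168.525, 497.2, 231.295] pointing down, gripper open.
Joint ranges: [-2.72, 2.72], [-0.95, 1.95], [-1.27, 1.35], [-1.78, 2.02], [-1.46, 1.47], [-3.14, 3.14]. Speed limits (rad/s): [2.39, 2.39, 3.01, 3.14, 3.14, 3.14].

## Interface

Orientations are given as a rotation vector (axis times angle).
In Python, from plant import manip gives the robot as it stands. The module is installed in compiled form; this text tells all that it offers.
- The arm moves only by the tool send_rows, never from a script. Its argument "increments" is a list of rows, each an object of numbers: "tx", "ty", "tz": the shift along the tool's x, y, z in cm; "rx", "ry", "rz": the turn, a rotation vector about the tool's x, y, z in degrees; "grip": the finger opening in cm, from 0 to 8.54. A call has 1 to 12 rows; each row shifts and turns the commanded pose from where the row before left it, along the tool's axes as they then stand; what a row does not reach is not made up. A row lasts 1/8 s, in which the tool goes at most 62.5 mm and 10.7 degrees, less where a joint would pass 70% of its speed; a pose out of reach is approached as far as the arm can. A call is refused whole if a number of a shift passes 6.25 or a number of a turn 10.7, either way. A call with a gripper value outside its range is refused whole. The fingers move at their own pace and stop on an object; "newtons" is the grip in N (left out, the last holds). Time passes only in rows, so rows that do not move let the fingers close. It gives the time, the measured TCP pose, the force, the opening and the grip force at its end, in the units of the state.
- manip.get_state(): the state, without advancing time (a new reading comes with each control period).
- manip.read_camera(name): name is "scene" or "top" or "wrist"; returns a dict with "img" (420x560x3 uint8, red, green, blue), "K" (3x3 intrinsics, pixels), "world_to_cam" (4x4, takes a point from world to camera coordinates). Camera axes: x right, y down, z forward; pixel columns grow to the right and rows downward; lengths in mm; the calibration is good to about 2 mm. The wrist camera is an equidistant fisheye: a pixel r from the principal point sees the ray r / f radians off the axis. A picture is of the moment at which its call begins. There is no depth.
- manip.job_done(): hands the job in; it is judged then, once.
The state is a dict: "t": time; "qpos": joint angles; "qd": joint speeds; "joint_torque": joint torques, N m; "eef_pos": TCP position; "ee_rot": TCP orientation; "ft_force": force on the tool from outside, world axes, zero at the start; "torque": the same for the moment, N m; "finger_gap": finger opening in mm; "grip_force": force on a finger pad.
Only numpy, scipy, OpenCV 4.12 (cv2) and the standard library are available. Lean on these libraries where they do the work, as an engineer would, in place of code of your own. Each camera call takes 0.05 s, during which the arm holds its last target. There are 200 camera calls.

## Working session

There is one attempt and no reset: what is moved stays moved. The work goes in short steps, Python scripts to look and compute and a tool call to move; the robot and the scene stay as the last step left them, time stands still between calls to the robot, and variables do not carry over. Pictures are saved under pics/ and viewed, at most 10 in all, crops included, and the job is handed in when it is done.

Besides the shell and the picture viewer there is one more tool, called after "Request:" as name([rows], argument=value, ...), one row to a line, values as JSON. send_rows: Moves the arm, as the interface text tells. Its arguments: {"type":"object","properties":{"increments":{"type":"array"},"newtons":{"type":"number"}},"required":["increments"]}

```bash
mkdir -p pics; cat > h.py <<'E'
import numpy as np, cv2
from plant import manip
from scipy.spatial.transform import Rotation as R
def cam(n):
    c=manip.read_camera(n); return c['img'],np.array(c['K']),np.array(c['world_to_cam'])
def save(n,img): cv2.imwrite('pics/'+n+'.png',cv2.cvtColor(img,cv2.COLOR_RGB2BGR))
def ray(K,T,u,v):
    d=T[:3,:3].T@(np.linalg.inv(K)@[u,v,1]); return -T[:3,:3].T@T[:3,3],d
def onz(K,T,u,v,z):
    c,d=ray(K,T,u,v); return c+d*(z-c[2])/d[2]
def proj(K,T,p):
    q=K@(T[:3,:3]@np.array(p)+T[:3,3]); return q[:2]/q[2]
E
python3 - <<'E'
from h import *
for n in('top','scene'):
    i,K,T=cam(n); save(n+'1',i); np.savez(n+'.npz',i=i,K=K,T=T); print(K.round(1).tolist(),(-T[:3,:3].T@T[:3,3]).round())
s=manip.get_state(); print(s)
E
```

```text
[[422.2, 0.0, 285.7], [0.0, 422.2, 201.2], [0.0, 0.0, 1.0]] [ 339.   74. 1117.]
[[403.6, 0.0, 280.1], [0.0, 403.6, 207.8], [0.0, 0.0, 1.0]] [  18. -324.  697.]
{'t': 0.1, 'qpos': array([ 1.24398195e+00,  1.26351181e-01, -4.05171251e-02,  1.40538158e+00,
       -4.94628862e-05,  1.57079281e+00]), 'qd': array([-0.00038954, -0.00112968,  0.00220564, -0.00052031,  0.00066902,
       -0.00080932]), 'joint_torque': array([ 3.22719588e-04, -4.36903095e+01,  3.53604484e+01,  1.36918301e-02,
        2.03362242e-05,  4.75384510e-06]), 'eef_pos': array([168.43697463, 496.86360782, 230.58517432]), 'ee_rot': array([-5.11041087e-01, -3.09955758e+00,  2.26533202e-03]), 'ft_force': array([0.09163873, 0.32885574, 0.17329457]), 'torque': array([ 0.00491534,  0.00567291, -0.02038153]), 'grip_force': 0.0, 'finger_gap': 85.41881892019752}
```

View pics/top1.png

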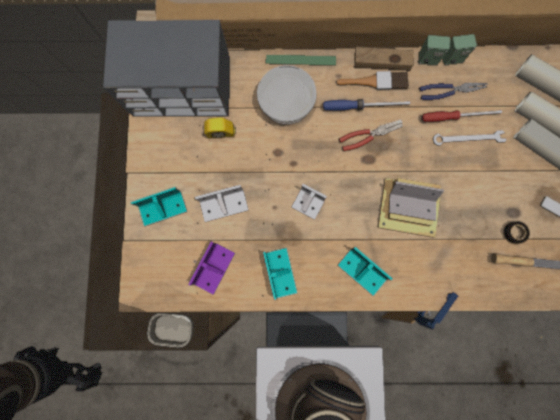

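View pics/scene1.png

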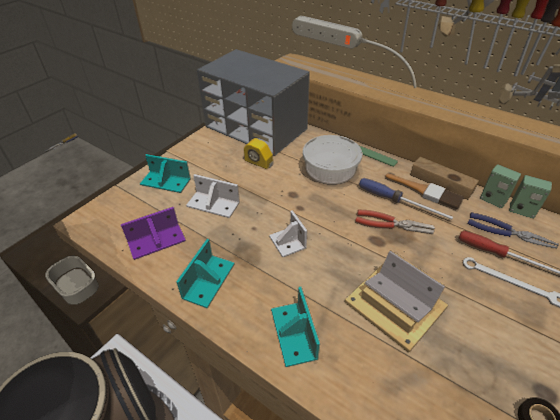

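The top view shows two bare-aluminium brackets, A at (222,203) and B at (310,201), besides the purple and turquoise look-alikes. The cradle is at (411,207). A fits the description because it looks about 120 mm long, while B is visibly shorter. I'll confirm this in one enlarged crop.

```bash
python3 - <<'E'
from h import *
def crop(f,x,y,w,h,s): 
    i=np.load(f+'.npz')['i'][y:y+h,x:x+w]; return cv2.resize(i,None,fx=s,fy=s,interpolation=cv2.INTER_CUBIC)
a=crop('top',190,175,80,60,5);b=crop('top',370,170,80,60,5)
c=crop('scene',175,165,80,60,5);d=crop('scene',340,245,120,110,5)[:,:]
d=cv2.resize(d,(400,300*0+367))[:300]
save('crop1',np.vstack([np.hstack([a,b]),np.hstack([c,d])]))
E
```

```text
(no output)
```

View pics/crop1.png

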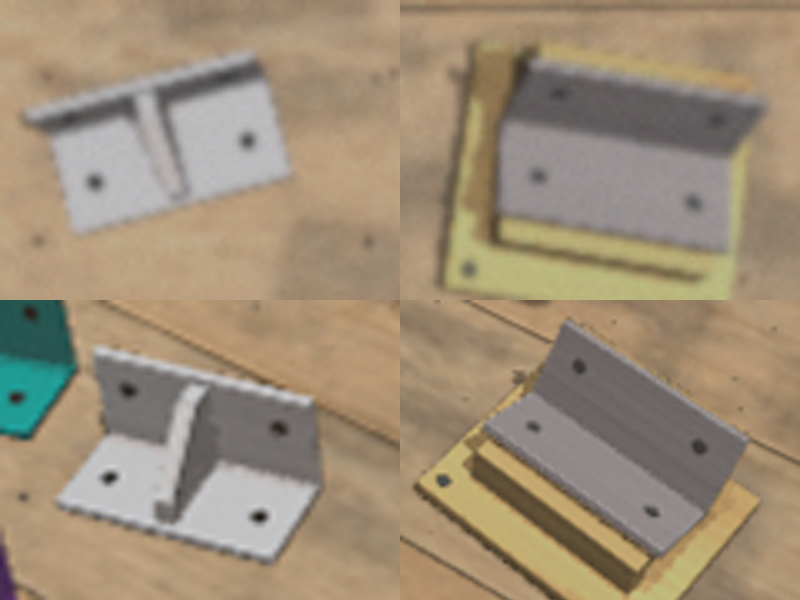

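In the crop, A is the long one: a complete gusseted angle in bare aluminium, with its front edge at (205,222) and (248,210) in top. Its V opens to the front, as does the cradle's. Next I'll work out both poses from the corners.

```bash
python3 - <<'E'
from h import *
D={n:np.load(n+'.npz') for n in('top','scene')}
def P(n,x,y,ox,oy,s,z,bx=0,by=0):
    d=D[n]; u=ox+(x-bx+.5)/s-.5; v=oy+(y-by+.5)/s-.5
    return onz(d['K'],d['T'],u,v,z)
def line(l,a,b):
    d=b-a; print(l,a.round(1),b.round(1),'mid',((a+b)/2).round(1),'len',np.linalg.norm(d).round(1),'yaw of -y dir from -Y',np.degrees(np.arctan2(d[0],-d[1])).round(1))
t=lambda x,y,z:P('top',x,y,190,175,5,z)
line('front z6',t(75,234,6),t(292,176,6))
line('top z60',t(22,117,60),t(255,52,60))
s=lambda x,y,z:P('scene',x,y,175,165,5,z,0,300)
line('sc front z6',s(58,500,6),s(272,555,6))
line('sc top z60 back',s(97,348,60),s(315,400,60))
c=lambda x,y,z:P('top',x,y,370,170,5,z,400,0)
line('cr front',c(500,215,48.5),c(728,250,48.5))
line('cr corner',c(503,125,30),c(728,155,30))
line('cr top',c(535,62,80.7),c(765,100,80.7))
k=400/120
e=lambda x,y,z:P('scene',x,y,340,245,k,z,400,300)
line('sc cr front',e(484,428,48.5),e(658,553,48.5))
line('sc cr corner',e(525,397,30),e(705,513,30))
line('sc cr top',e(567,320,80.7),e(746,438,80.7))
E
```

```text
front z6 [472.6 298.3   6. ] [503.2 183.5   6. ] mid [487.9 240.9   6. ] len 118.8 yaw of -y dir from -Y 14.9
top z60 [526.2 316.2  60. ] [559.4 197.8  60. ] mid [542.8 257.   60. ] len 122.9 yaw of -y dir from -Y 15.7
sc front z6 [473.9 297.4   6. ] [505.7 184.1   6. ] mid [489.8 240.8   6. ] len 117.6 yaw of -y dir from -Y 15.7
sc top z60 back [528.9 312.2  60. ] [560.5 197.   60. ] mid [544.7 254.6  60. ] len 119.5 yaw of -y dir from -Y 15.4
cr front [ 488.1 -182.2   48.5] [ 469.6 -297.    48.5] mid [ 478.8 -239.6   48.5] len 116.3 yaw of -y dir from -Y -9.1
cr corner [ 538.1 -190.3   30. ] [ 521.7 -306.5   30. ] mid [ 529.9 -248.4   30. ] len 117.4 yaw of -y dir from -Y -8.1
cr top [ 560.8 -195.4   80.7] [ 540.8 -308.9   80.7] mid [ 550.8 -252.1   80.7] len 115.3 yaw of -y dir from -Y -10.0
sc cr front [ 485.9 -184.3   48.5] [ 466.4 -297.6   48.5] mid [ 476.1 -241.    48.5] len 115.0 yaw of -y dir from -Y -9.8
sc cr corner [ 534.1 -190.3   30. ] [ 518.6 -308.9   30. ] mid [ 526.4 -249.6   30. ] len 119.6 yaw of -y dir from -Y -7.5
sc cr top [ 560.6 -196.    80.7] [ 538.9 -311.3   80.7] mid [ 549.8 -253.7   80.7] len 117.3 yaw of -y dir from -Y -10.6
```

```bash
cat >> h.py <<'E'
YB,OB=15.4,np.array([546.,257,0]); YC,OC=-9.2,np.array([529.,-249,30])
def toolR(yaw,tilt=0):  # bracket-frame -> tool axes; z_tool=-z_b, y_tool=+-y_b
    B=R.from_euler('z',yaw,degrees=True)*R.from_euler('y',tilt,degrees=True)
    c=[B*R.from_matrix([[-1,0,0],[0,1,0],[0,0,-1]]),B*R.from_matrix([[1,0,0],[0,-1,0],[0,0,-1]])]
    cur=R.from_rotvec(manip.get_state()['ee_rot'])
    return B,min(c,key=lambda r:(cur.inv()*r).magnitude())
def rows(p,Rt,n):
    s=manip.get_state(); p0=s['eef_pos']; R0=R.from_rotvec(s['ee_rot']); p=np.array(p)
    rv=(R0.inv()*Rt).as_rotvec()/n; dp=(p-p0)/n
    print('from',p0.round(1),'n',n,'rot/row',np.degrees(rv).round(2),'total mm',np.linalg.norm(p-p0).round(1))
    for i in range(n):
        t=(R0*R.from_rotvec(rv*i)).inv().apply(dp)/10; print(' t',t.round(2))
E
python3 - <<'E'
from h import *
B,Rt=toolR(YB); print(R.from_rotvec(manip.get_state()['ee_rot']).as_matrix().round(2).tolist(), Rt.as_matrix().round(2).tolist())
p=OB+B.apply([-27,0,0]); p[2]=150
rows(p,Rt,10)
E
```

```text
[[-0.95, 0.32, -0.0], [0.32, 0.95, -0.0], [-0.0, -0.0, -1.0]] [[-0.96, -0.27, 0.0], [-0.27, 0.96, 0.0], [-0.0, 0.0, -1.0]]
from [168.4 496.9 230.6] n 10 rot/row [-0.01 -0.   -3.41] total mm 437.1
 t [-4.12 -1.21  0.81]
 t [-4.04 -1.45  0.81]
 t [-3.95 -1.69  0.81]
 t [-3.84 -1.92  0.81]
 t [-3.72 -2.15  0.81]
 t [-3.59 -2.37  0.81]
 t [-3.44 -2.58  0.81]
 t [-3.28 -2.78  0.81]
 t [-3.11 -2.97  0.81]
 t [-2.93 -3.15  0.81]
```

Request:
send_rows([
  {"tx": -4.12, "ty": -1.21, "tz": 0.81, "rz": -3.4, "grip": 8.5},
  {"tx": -4.04, "ty": -1.45, "tz": 0.81, "rz": -3.4},
  {"tx": -3.95, "ty": -1.69, "tz": 0.81, "rz": -3.4},
  {"tx": -3.84, "ty": -1.92, "tz": 0.81, "rz": -3.4},
  {"tx": -3.72, "ty": -2.15, "tz": 0.81, "rz": -3.4},
  {"tx": -3.59, "ty": -2.37, "tz": 0.81, "rz": -3.4},
  {"tx": -3.44, "ty": -2.58, "tz": 0.81, "rz": -3.4},
  {"tx": -3.28, "ty": -2.78, "tz": 0.81, "rz": -3.4},
  {"tx": -3.11, "ty": -2.97, "tz": 0.81, "rz": -3.4},
  {"tx": -2.93, "ty": -3.15, "tz": 0.81, "rz": -3.4},
  {},
  {},
])

```text
invalid input at $.increments[0]: expected keys tx, ty, tz, rx, ry, rz, grip
```

```bash
python3 - <<'E'
from h import *
s=manip.get_state(); print(s['t'],s['eef_pos'],s['qpos'].round(2))
B,Rt=toolR(YB); p=OB+B.apply([-27,0,0]); p[2]=150; rows(p,Rt,1)
i,K,T=cam('wrist'); np.savez('w1.npz',i=i,K=K,T=T); print(K.round(1).tolist(),(-T[:3,:3].T@T[:3,3]).round())
# draw expected key points (equidistant fisheye)
def pf(p):
    q=T[:3,:3]@np.array(p)+T[:3,3]; th=np.arctan2(np.hypot(*q[:2]),q[2]); f=K[0,0]; r=f*th
    return K[:2,2]+r*q[:2]/np.hypot(*q[:2])
im=i.copy()
for b in [(-60,60,6),(-60,-60,6),(0,60,60),(0,-60,60),(-6,60,6),(-6,-60,6),(-28,5,48),(-28,-5,48),(-56,5,20),(-56,-5,20)]:
    u=pf(OB+B.apply(b)); cv2.circle(im,tuple(np.round(u).astype(int)),2,(255,0,0),-1); print(b,u.round())
save('w1',cv2.resize(im,(800,600)))
E
```

```text
0.1 [168.43697463 496.86360782 230.58517432] [ 1.24  0.13 -0.04  1.41 -0.    1.57]
from [168.4 496.9 230.6] n 1 rot/row [-8.000e-02 -2.000e-02 -3.412e+01] total mm 437.1
 t [-41.22 -12.1    8.08]
[[325.2, 0.0, 280.4], [0.0, 325.2, 205.0], [0.0, 0.0, 1.0]] [ 88. 524. 374.]
(-60, 60, 6) [228. 378.]
(-60, -60, 6) [179. 396.]
(0, 60, 60) [247. 420.]
(0, -60, 60) [196. 435.]
(-6, 60, 6) [247. 394.]
(-6, -60, 6) [198. 411.]
(-28, 5, 48) [212. 415.]
(-28, -5, 48) [208. 416.]
(-56, 5, 20) [204. 394.]
(-56, -5, 20) [200. 396.]
```

View pics/w1.png

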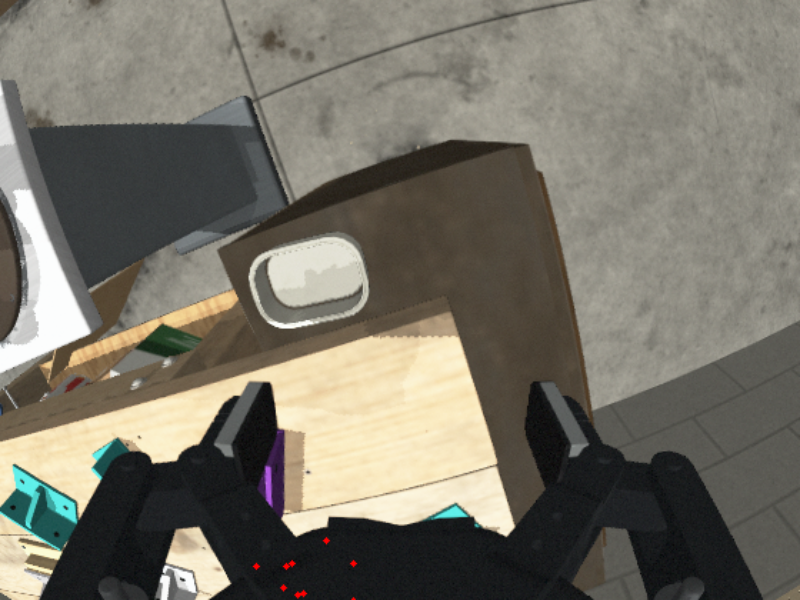

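The call was refused because every row needs all the keys. So this wrist picture is still from the start pose and is no use for the bracket. I'll resend with full rows.

Request:
send_rows([
  {"tx": -4.12, "ty": -1.21, "tz": 0.81, "rx": 0, "ry": 0, "rz": -3.4, "grip": 8.5},
  {"tx": -4.04, "ty": -1.45, "tz": 0.81, "rx": 0, "ry": 0, "rz": -3.4, "grip": 8.5},
  {"tx": -3.95, "ty": -1.69, "tz": 0.81, "rx": 0, "ry": 0, "rz": -3.4, "grip": 8.5},
  {"tx": -3.84, "ty": -1.92, "tz": 0.81, "rx": 0, "ry": 0, "rz": -3.4, "grip": 8.5},
  {"tx": -3.72, "ty": -2.15, "tz": 0.81, "rx": 0, "ry": 0, "rz": -3.4, "grip": 8.5},
  {"tx": -3.59, "ty": -2.37, "tz": 0.81, "rx": 0, "ry": 0, "rz": -3.4, "grip": 8.5},
  {"tx": -3.44, "ty": -2.58, "tz": 0.81, "rx": 0, "ry": 0, "rz": -3.4, "grip": 8.5},
  {"tx": -3.28, "ty": -2.78, "tz": 0.81, "rx": 0, "ry": 0, "rz": -3.4, "grip": 8.5},
  {"tx": -3.11, "ty": -2.97, "tz": 0.81, "rx": 0, "ry": 0, "rz": -3.4, "grip": 8.5},
  {"tx": -2.93, "ty": -3.15, "tz": 0.81, "rx": 0, "ry": 0, "rz": -3.4, "grip": 8.5},
  {"tx": 0, "ty": 0, "tz": 0, "rx": 0, "ry": 0, "rz": 0, "grip": 8.5},
  {"tx": 0, "ty": 0, "tz": 0, "rx": 0, "ry": 0, "rz": 0, "grip": 8.5},
])

```text
t: 1.65
eef_pos: [519.5, 249.8, 149.9]
ee_rot: [0.416, -3.113, -0.0]
ft_force: [0.4, -0.2, 0.5]
finger_gap: 84.9
grip_force: 0.0
```

```bash
cat >> h.py <<'E'
def pf(K,T,p):
    q=T[:3,:3]@np.array(p)+T[:3,3]; h=np.hypot(*q[:2]); return K[:2,2]+K[0,0]*np.arctan2(h,q[2])*q[:2]/h
E
python3 - <<'E'
from h import *
s=manip.get_state(); print(s['t'],s['eef_pos'],s['qpos'].round(2))
B,Rt=toolR(YB); p=OB+B.apply([-27,0,0]); p[2]=150; rows(p,Rt,1)
i,K,T=cam('wrist'); np.savez('w1.npz',i=i,K=K,T=T)
im=i.copy()
for b in [(-60,60,6),(-60,-60,6),(0,60,60),(0,-60,60),(-6,60,6),(-6,-60,6),(-20,5,56),(-20,-5,56),(-56,5,20),(-56,-5,20)]:
    u=pf(K,T,OB+B.apply(b)); cv2.circle(im,tuple(np.round(u).astype(int)),1,(255,0,0),-1); print(b,u.round())
save('w2',cv2.resize(im,(800,600)))
E
```

```text
1.65 [519.48387462 249.75513664 149.94703445] [ 0.45  0.23 -0.09  1.25  0.    0.18]
from [519.5 249.8 149.9] n 1 rot/row [ 0.01 -0.07 -0.17] total mm 0.5
 t [-0.05 -0.01 -0.01]
(-60, 60, 6) [347. 156.]
(-60, -60, 6) [214. 156.]
(0, 60, 60) [355. 242.]
(0, -60, 60) [207. 242.]
(-6, 60, 6) [343. 212.]
(-6, -60, 6) [218. 212.]
(-20, 5, 56) [287. 218.]
(-20, -5, 56) [274. 218.]
(-56, 5, 20) [286. 163.]
(-56, -5, 20) [275. 163.]
```

View pics/w2.png

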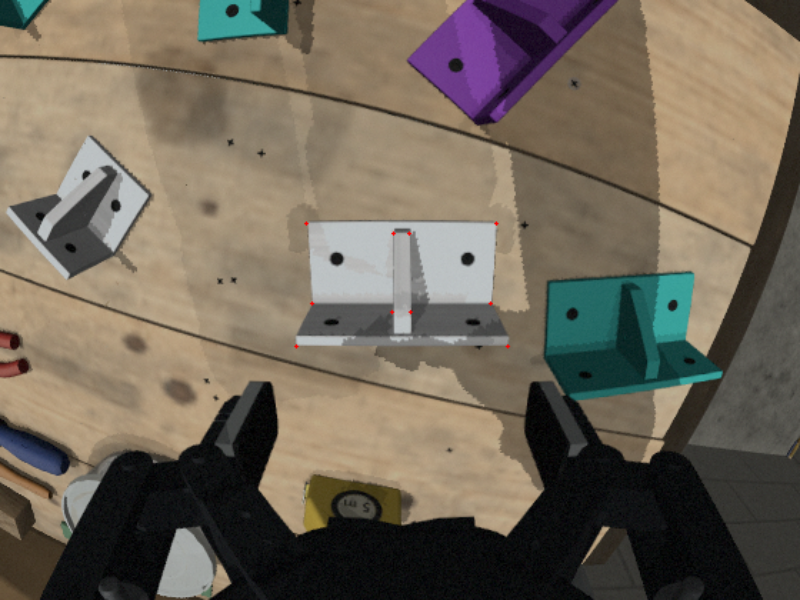

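The predicted corners (red) sit on the bracket to within about 1 px, with the web at (402,280) in the enlarged picture, centred between the fingers. I'll go down and pinch it.

Request:
send_rows([
  {"tx": -0.05, "ty": 0, "tz": 3.5, "rx": 0, "ry": 0, "rz": 0, "grip": 8.5},
  {"tx": 0, "ty": 0, "tz": 4.0, "rx": 0, "ry": 0, "rz": 0, "grip": 8.5},
  {"tx": 0, "ty": 0, "tz": 3.5, "rx": 0, "ry": 0, "rz": 0, "grip": 8.5},
  {"tx": 0, "ty": 0, "tz": 2.4, "rx": 0, "ry": 0, "rz": 0, "grip": 8.5},
  {"tx": 0, "ty": 0, "tz": 0, "rx": 0, "ry": 0, "rz": 0, "grip": 4},
  {"tx": 0, "ty": 0, "tz": 0, "rx": 0, "ry": 0, "rz": 0, "grip": 2},
  {"tx": 0, "ty": 0, "tz": 0, "rx": 0, "ry": 0, "rz": 0, "grip": 0},
  {"tx": 0, "ty": 0, "tz": 0, "rx": 0, "ry": 0, "rz": 0, "grip": 0},
  {"tx": 0, "ty": 0, "tz": 0, "rx": 0, "ry": 0, "rz": 0, "grip": 0},
  {"tx": 0, "ty": 0, "tz": 0, "rx": 0, "ry": 0, "rz": 0, "grip": 0},
], newtons=60)

```text
t: 2.95
eef_pos: [521.1, 250.4, 17.5]
ee_rot: [-0.417, 3.112, 0.002]
ft_force: [-1.4, 1.0, 6.4]
finger_gap: 9.3
grip_force: 59.7
```

Request:
send_rows([
  {"tx": 0, "ty": 0, "tz": -1.0, "rx": 0, "ry": 0, "rz": 0, "grip": 0},
  {"tx": 0, "ty": 0, "tz": -3.0, "rx": 0, "ry": 0, "rz": 0, "grip": 0},
  {"tx": 0, "ty": 0, "tz": -4.0, "rx": 0, "ry": 0, "rz": 0, "grip": 0},
  {"tx": 0, "ty": 0, "tz": -3.0, "rx": 0, "ry": 0, "rz": 0, "grip": 0},
  {"tx": 0, "ty": 0, "tz": 0, "rx": 0, "ry": 0, "rz": 0, "grip": 0},
], newtons=70)

```text
t: 3.58
eef_pos: [521.6, 250.4, 128.5]
ee_rot: [-0.417, 3.11, 0.002]
ft_force: [0.6, 0.5, -3.6]
finger_gap: 9.0
grip_force: 68.4
```

```bash
python3 - <<'E'
from h import *
C,Rt=toolR(YC,20); p=OC+C.apply([-25.8-20,0,17.5+50]); print(p)
rows(p,Rt,12)
E
```

```text
[ 509.30508925 -245.81012051  109.09377447]
from [521.6 250.4 128.5] n 12 rot/row [-0.35  1.66  2.02] total mm 496.7
 t [ 1.19 -3.96  0.15]
 t [ 1.04 -4.    0.16]
 t [ 0.9  -4.04  0.17]
 t [ 0.75 -4.07  0.17]
 t [ 0.6  -4.09  0.16]
 t [ 0.45 -4.11  0.15]
 t [ 0.3  -4.13  0.14]
 t [ 0.15 -4.13  0.12]
 t [ 0.   -4.14  0.09]
 t [-0.14 -4.14  0.07]
 t [-0.29 -4.13  0.04]
 t [-0.44 -4.12  0.  ]
```

Request:
send_rows([
  {"tx": 1.19, "ty": -3.96, "tz": 0.15, "rx": -0.35, "ry": 1.66, "rz": 2.02, "grip": 0},
  {"tx": 1.04, "ty": -4.0, "tz": 0.16, "rx": -0.35, "ry": 1.66, "rz": 2.02, "grip": 0},
  {"tx": 0.9, "ty": -4.04, "tz": 0.17, "rx": -0.35, "ry": 1.66, "rz": 2.02, "grip": 0},
  {"tx": 0.75, "ty": -4.07, "tz": 0.17, "rx": -0.35, "ry": 1.66, "rz": 2.02, "grip": 0},
  {"tx": 0.6, "ty": -4.09, "tz": 0.16, "rx": -0.35, "ry": 1.66, "rz": 2.02, "grip": 0},
  {"tx": 0.45, "ty": -4.11, "tz": 0.15, "rx": -0.35, "ry": 1.66, "rz": 2.02, "grip": 0},
  {"tx": 0.3, "ty": -4.13, "tz": 0.14, "rx": -0.35, "ry": 1.66, "rz": 2.02, "grip": 0},
  {"tx": 0.15, "ty": -4.13, "tz": 0.12, "rx": -0.35, "ry": 1.66, "rz": 2.02, "grip": 0},
  {"tx": 0, "ty": -4.14, "tz": 0.09, "rx": -0.35, "ry": 1.66, "rz": 2.02, "grip": 0},
  {"tx": -0.14, "ty": -4.14, "tz": 0.07, "rx": -0.35, "ry": 1.66, "rz": 2.02, "grip": 0},
  {"tx": -0.29, "ty": -4.13, "tz": 0.04, "rx": -0.35, "ry": 1.66, "rz": 2.02, "grip": 0},
  {"tx": -0.44, "ty": -4.12, "tz": 0, "rx": -0.35, "ry": 1.66, "rz": 2.02, "grip": 0},
])

```text
t: 5.08
eef_pos: [507.4, -247.4, 105.4]
ee_rot: [-0.226, -2.777, -0.038]
ft_force: [0.0, 0.2, -3.8]
finger_gap: 9.0
grip_force: 68.8
```

Request:
send_rows([
  {"tx": 0, "ty": 0, "tz": 0, "rx": 0, "ry": 0, "rz": 0, "grip": 0},
  {"tx": 0, "ty": 0, "tz": 0, "rx": 0, "ry": 0, "rz": 0, "grip": 0},
])

```text
t: 5.32
eef_pos: [507.6, -246.0, 106.0]
ee_rot: [-0.224, -2.779, -0.039]
ft_force: [-0.3, 0.3, -4.7]
finger_gap: 8.7
grip_force: 69.2
```

```bash
python3 - <<'E'
from h import *
s=manip.get_state(); print(s['t'],s['eef_pos'],s['qpos'].round(2))
C,Rt=toolR(YC,20); p=OC+C.apply([-45.8,0,67.5]); rows(p,Rt,1)
i,K,T=cam('wrist'); np.savez('w2.npz',i=i,K=K,T=T)
im=cv2.resize(i,None,fx=1/.7,fy=1/.7)
def dots(O,B,pts,col):
    for b in pts:
        u=(pf(K,T,O+B.apply(b))+.5)/.7-.5; cv2.circle(im,tuple(np.round(u).astype(int)),2,col,-1); print(b,u.round())
dots(OC,C,[(-54,60,0),(-54,-60,0),(0,60,54),(0,-60,54),(0,60,0),(0,-60,0)],(255,0,0))
Rc=R.from_rotvec(s['ee_rot'])
Bn=Rc*R.from_matrix([[-1,0,0],[0,1,0],[0,0,-1]]); On=s['eef_pos']-Bn.apply([-25.8,0,17.5])
dots(On,Bn,[(-60,60,6),(-60,-60,6),(0,60,60),(0,-60,60),(-6,60,6),(-6,-60,6)],(0,0,255))
save('w3',im)
i,K,T=cam('scene'); np.savez('s2.npz',i=i,K=K,T=T)
i,K,T=cam('top'); np.savez('t2.npz',i=i,K=K,T=T)
E
```

```text
5.325 [ 507.55719618 -245.96425461  105.98259384] [-0.41  0.52  0.16  1.56 -0.09 -0.23]
from [ 507.6 -246.   106. ] n 1 rot/row [-0.04 -0.33 -0.04] total mm 3.6
 t [-0.05  0.04 -0.35]
(-54, 60, 0) [526. 305.]
(-54, -60, 0) [280. 305.]
(0, 60, 54) [540. 463.]
(0, -60, 54) [265. 463.]
(0, 60, 0) [515. 400.]
(0, -60, 0) [290. 400.]
(-60, 60, 6) [566. 286.]
(-60, -60, 6) [238. 286.]
(0, 60, 60) [586. 514.]
(0, -60, 60) [218. 514.]
(-6, 60, 6) [548. 411.]
(-6, -60, 6) [256. 411.]
```

View pics/w3.png

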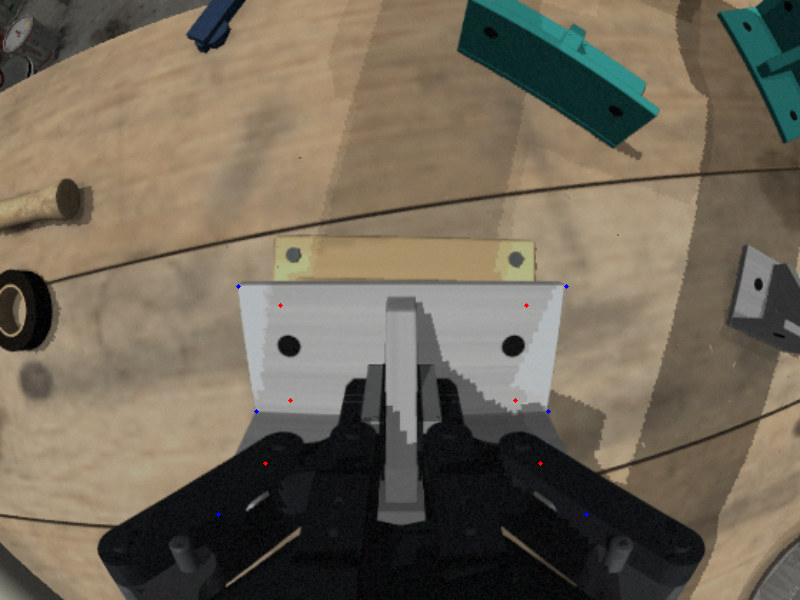

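The held bracket matches the model in hand (blue dots at 238/566,286). The board front corners are at (275,237) and (535,237). To get the ends level, I'll refine the steel angle's position along its length, and across it, with edge profiles.

```bash
python3 - <<'E'
from h import *
from scipy.ndimage import map_coordinates as mc, gaussian_filter1d as g1
C=R.from_euler('z',YC,degrees=True)*R.from_euler('y',20,degrees=True)
for n in('top','scene'):
    d=np.load(n+'.npz'); K,T=d['K'],d['T']; im=d['i'].astype(float)
    def prof(fix,ax,rng):
        s=np.arange(*rng,.5); P=[]
        for v in s:
            q=list(fix); q[ax]=v; P.append(proj(K,T,OC+C.apply(q)))
        P=np.array(P); c=np.stack([mc(im[...,k],[P[:,1],P[:,0]],order=1) for k in range(3)])
        g=g1(c,2,axis=1,order=1); m=np.linalg.norm(g,axis=0)
        return s,m,c
    def peaks(l,fix,ax,rng):
        s,m,c=prof(fix,ax,rng); k=[i for i in range(1,len(m)-1) if m[i]>m[i-1] and m[i]>=m[i+1] and m[i]>5]
        print(n,l,[(s[i],round(m[i])) for i in k])
    for x in(-45,-35,-12): 
        peaks(f'low x={x} +y',(x,0,0),1,(50,72)); peaks(f'low x={x} -y',(x,0,0),1,(-72,-50))
    for z in(12,40,48):
        peaks(f'up z={z} +y',(0,0,z),1,(50,72)); peaks(f'up z={z} -y',(0,0,z),1,(-72,-50))
    for y in(-50,-20,20,50):
        peaks(f'front y={y}',(0,y,0),0,(-66,-42)); peaks(f'corner y={y}',(0,y,0),0,(-10,4)); peaks(f'top y={y}',(0,y,0),2,(44,66))
E
```

```text
top low x=-45 +y [(np.float64(60.0), 9)]
top low x=-45 -y []
top low x=-35 +y [(np.float64(60.0), 10)]
top low x=-35 -y [(np.float64(-63.5), 6)]
top low x=-12 +y [(np.float64(60.5), 9)]
top low x=-12 -y [(np.float64(-66.5), 6)]
top up z=12 +y [(np.float64(64.5), 6)]
top up z=12 -y [(np.float64(-59.0), 9)]
top up z=40 +y [(np.float64(66.5), 8)]
top up z=40 -y [(np.float64(-59.5), 7)]
top up z=48 +y [(np.float64(60.5), 5), (np.float64(67.5), 9)]
top up z=48 -y [(np.float64(-59.5), 6)]
top front y=-50 [(np.float64(-58.0), 7)]
top corner y=-50 [(np.float64(0.5), 6)]
top top y=-50 [(np.float64(53.0), 5)]
top front y=-20 [(np.float64(-58.0), 6)]
top corner y=-20 [(np.float64(1.0), 6)]
top top y=-20 [(np.float64(53.0), 5)]
top front y=20 [(np.float64(-58.0), 5)]
top corner y=20 [(np.float64(1.0), 6)]
top top y=20 []
top front y=50 [(np.float64(-56.0), 7)]
top corner y=50 [(np.float64(1.5), 6)]
top top y=50 []
scene low x=-45 +y [(np.float64(60.5), 6)]
scene low x=-45 -y [(np.float64(-66.5), 7), (np.float64(-61.5), 8), (np.float64(-59.0), 7)]
scene low x=-35 +y [(np.float64(59.5), 6)]
scene 
[... 434 characters left out ...]
oat64(-62.5), 9)]
scene front y=-50 [(np.float64(-64.5), 5), (np.float64(-55.5), 8)]
scene corner y=-50 [(np.float64(0.0), 6)]
scene top y=-50 [(np.float64(53.0), 8), (np.float64(57.0), 5)]
scene front y=-20 [(np.float64(-64.5), 7), (np.float64(-55.0), 9)]
scene corner y=-20 [(np.float64(1.0), 7)]
scene top y=-20 [(np.float64(53.5), 9), (np.float64(57.5), 5)]
scene front y=20 [(np.float64(-63.5), 10), (np.float64(-54.0), 7)]
scene corner y=20 [(np.float64(0.5), 5)]
scene top y=20 [(np.float64(54.5), 9), (np.float64(58.0), 6)]
scene front y=50 [(np.float64(-63.0), 6), (np.float64(-52.5), 6)]
scene corner y=50 [(np.float64(1.5), 6)]
scene top y=50 [(np.float64(54.5), 9), (np.float64(59.5), 5)]
```

The position holds to about 1 mm. The yaw is nearer −10.2° and the corner about 0.5 mm further back. I'll update both and approach to just short of contact.

```bash
cat >> h.py <<'E'
YC=-10.2; OC=np.array([529.5,-249.1,30.])
def nest(dx,dz,n,dy=0):
    C,Rt=toolR(YC,20); rows(OC+C.apply([-25.8+dx,dy,17.5+dz]),Rt,n)
E
python3 -c "
from h import *
nest(-6,6,4)"
```

```text
from [ 508.  -245.3  107.4] n 4 rot/row [-0.12 -0.06  0.25] total mm 44.4
 t [-0.38  0.    1.04]
 t [-0.38  0.    1.04]
 t [-0.38  0.    1.04]
 t [-0.38  0.    1.04]
```

Request:
send_rows([
  {"tx": -0.38, "ty": 0, "tz": 1.04, "rx": -0.1, "ry": -0.05, "rz": 0.25, "grip": 0},
  {"tx": -0.38, "ty": 0, "tz": 1.04, "rx": -0.1, "ry": -0.05, "rz": 0.25, "grip": 0},
  {"tx": -0.38, "ty": 0, "tz": 1.04, "rx": -0.1, "ry": -0.05, "rz": 0.25, "grip": 0},
  {"tx": -0.38, "ty": 0, "tz": 1.04, "rx": -0.1, "ry": -0.05, "rz": 0.25, "grip": 0},
  {"tx": 0, "ty": 0, "tz": 0, "rx": 0, "ry": 0, "rz": 0, "grip": 0},
  {"tx": 0, "ty": 0, "tz": 0, "rx": 0, "ry": 0, "rz": 0, "grip": 0},
  {"tx": 0, "ty": 0, "tz": 0, "rx": 0, "ry": 0, "rz": 0, "grip": 0},
])

```text
t: 6.35
eef_pos: [508.3, -246.6, 63.8]
ee_rot: [-0.251, -2.783, -0.042]
ft_force: [0.5, 0.2, -3.1]
finger_gap: 9.1
grip_force: 69.1
```

```bash
python3 -c "
from h import *
nest(-6,6,1)
nest(-3,0,1)
for n in('top','scene'):
    i,K,T=cam(n); np.savez(n+'3.npz',i=i,K=K,T=T)
    a=(360,160) if n=='top' else (340,235)
    im=cv2.resize(i[a[1]:a[1]+120,a[0]:a[0]+ 110],(400*1,436))
    globals()[n]=im
save('c3',np.hstack([top,scene]))"
```

```text
from [ 508.3 -246.6   63.8] n 1 rot/row [-0.07  0.05 -0.11] total mm 1.6
 t [0.03 0.13 0.1 ]
from [ 508.3 -246.6   63.8] n 1 rot/row [-0.07  0.05 -0.11] total mm 7.6
 t [-0.27  0.13  0.7 ]
```

View pics/c3.png

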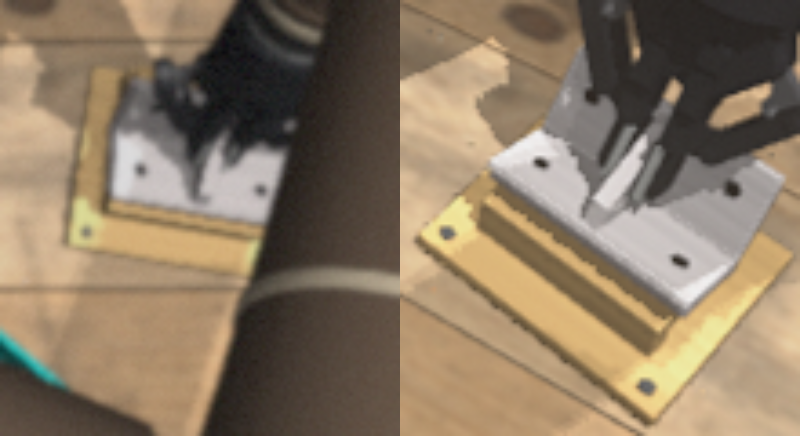

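The bracket hovers about 6 mm off the V and lies parallel to it (crop: front edge from (490,165) to (685,305)). I'll lower it to contact in small steps.

Request:
send_rows([
  {"tx": -0.1, "ty": 0.1, "tz": 0.3, "rx": 0, "ry": 0, "rz": 0, "grip": 0},
  {"tx": -0.1, "ty": 0, "tz": 0.2, "rx": 0, "ry": 0, "rz": 0, "grip": 0},
  {"tx": 0, "ty": 0, "tz": 0.1, "rx": 0, "ry": 0, "rz": 0, "grip": 0},
  {"tx": 0, "ty": 0, "tz": 0, "rx": 0, "ry": 0, "rz": 0, "grip": 0},
])

```text
t: 6.95
eef_pos: [508.0, -245.4, 56.9]
ee_rot: [-0.251, -2.782, -0.042]
ft_force: [0.3, 1.0, -3.8]
finger_gap: 8.9
grip_force: 69.3
```

Request:
send_rows([
  {"tx": 0, "ty": 0, "tz": 0.1, "rx": 0, "ry": 0, "rz": 0, "grip": 0},
  {"tx": 0, "ty": 0, "tz": 0, "rx": 0, "ry": 0, "rz": 0, "grip": 0},
  {"tx": 0, "ty": 0, "tz": 0, "rx": 0, "ry": 0, "rz": 0, "grip": 0},
])

```text
t: 7.32
eef_pos: [508.0, -245.5, 56.6]
ee_rot: [-0.251, -2.783, -0.042]
ft_force: [-0.2, -0.6, 3.0]
finger_gap: 9.1
grip_force: 70.0
```

```bash
python3 -c "
from h import *
nest(-3,0,1);print(manip.get_state()['torque'])"
```

```text
from [ 508.  -245.5   56.6] n 1 rot/row [-0.06  0.05 -0.11] total mm 0.9
 t [-0.08  0.02  0.01]
[ 0.09327286 -0.20381568 -0.06494597]
```

Contact on the sloping leg comes right where predicted. Next I'll slide it back into the corner.

Request:
send_rows([
  {"tx": -0.15, "ty": 0, "tz": 0, "rx": 0, "ry": 0, "rz": 0, "grip": 0},
  {"tx": -0.1, "ty": 0, "tz": 0, "rx": 0, "ry": 0, "rz": 0, "grip": 0},
  {"tx": -0.1, "ty": 0, "tz": 0, "rx": 0, "ry": 0, "rz": 0, "grip": 0},
  {"tx": 0, "ty": 0, "tz": 0, "rx": 0, "ry": 0, "rz": 0, "grip": 0},
  {"tx": 0, "ty": 0, "tz": 0, "rx": 0, "ry": 0, "rz": 0, "grip": 0},
])

```text
t: 7.95
eef_pos: [511.1, -246.0, 55.5]
ee_rot: [-0.25, -2.783, -0.042]
ft_force: [0.1, -0.3, 5.6]
finger_gap: 9.0
grip_force: 70.4
```

Request:
send_rows([
  {"tx": -0.1, "ty": 0, "tz": 0.05, "rx": 0, "ry": 0, "rz": 0, "grip": 0},
  {"tx": -0.05, "ty": 0, "tz": 0, "rx": 0, "ry": 0, "rz": 0, "grip": 0},
  {"tx": 0, "ty": 0, "tz": 0, "rx": 0, "ry": 0, "rz": 0, "grip": 0},
  {"tx": 0, "ty": 0, "tz": 0, "rx": 0, "ry": 0, "rz": 0, "grip": 0},
])

```text
t: 8.45
eef_pos: [511.6, -246.1, 55.3]
ee_rot: [-0.251, -2.782, -0.042]
ft_force: [-3.5, 1.2, 10.3]
finger_gap: 8.8
grip_force: 71.0
```

```bash
python3 -c "
from h import *
nest(0,0,1);s=manip.get_state();print(s['torque'],s['ft_force'],toolR(YC,20)[0].inv().apply(s['ft_force']))"
```

```text
from [ 511.6 -246.1   55.3] n 1 rot/row [-0.07 -0.03 -0.11] total mm 0.2
 t [0.01 0.02 0.01]
[ 0.3552744   0.85751367 -0.15298809] [-3.51771645  1.16789687 10.3025782 ] [-6.97136305  0.52650506  8.42640608]
```

Request:
send_rows([
  {"tx": -0.1, "ty": 0, "tz": 0.05, "rx": 0, "ry": 0, "rz": 0, "grip": 0},
  {"tx": -0.05, "ty": 0, "tz": 0.05, "rx": 0, "ry": 0, "rz": 0, "grip": 0},
  {"tx": 0, "ty": 0, "tz": 0, "rx": 0, "ry": 0, "rz": 0, "grip": 0},
  {"tx": 0, "ty": 0, "tz": 0, "rx": 0, "ry": 0, "rz": 0, "grip": 0},
])

```text
t: 8.95
eef_pos: [511.7, -246.1, 55.3]
ee_rot: [-0.251, -2.78, -0.042]
ft_force: [-6.8, 1.9, 19.4]
finger_gap: 9.1
grip_force: 72.0
```

```bash
python3 -c "
from h import *
nest(0,0,1);s=manip.get_state();print(s['torque'],s['ft_force'],toolR(YC,20)[0].inv().apply(s['ft_force']))
i,K,T=cam('scene'); np.savez('scene4.npz',i=i,K=K,T=T)
save('c4',cv2.resize(i[250:340,345:465],(800,600),interpolation=cv2.INTER_CUBIC))"
```

```text
from [ 511.7 -246.1   55.3] n 1 rot/row [-0.08 -0.11 -0.11] total mm 0.2
 t [0.01 0.02 0.  ]
[ 0.72765517  2.02783807 -0.12286539] [-6.83532478  1.90835964 19.40738372] [-13.27686817   0.66776746  15.82052156]
```

View pics/c4.png

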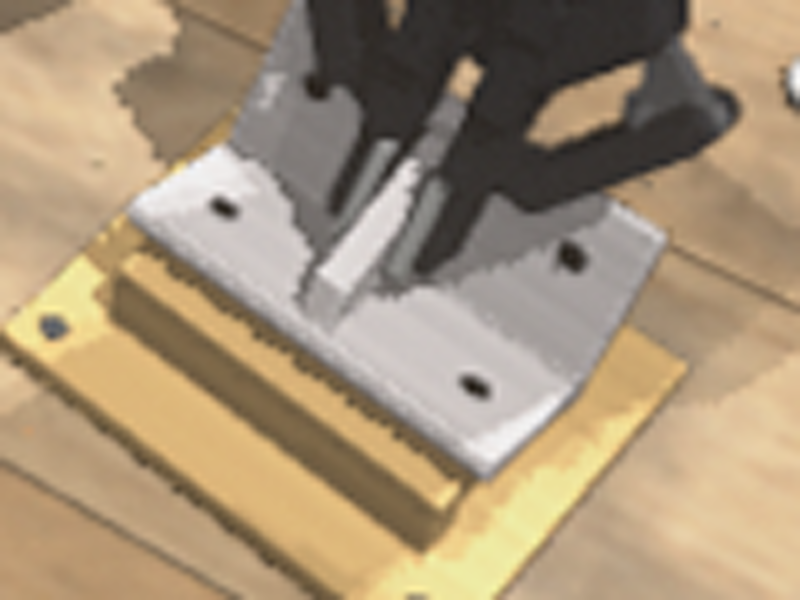

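Both legs look home, and no steel shows beyond the ends in the crop, at (135,210) left and (490,475) right. Before letting go I'll check the ends numerically.

```bash
cat > ends.py <<'E'
from h import *
from scipy.ndimage import map_coordinates as mc, gaussian_filter1d as g1
C=R.from_euler('z',YC,degrees=True)*R.from_euler('y',20,degrees=True)
def run(f,fixes):
    d=np.load(f); K,T=d['K'],d['T']; im=d['i'].astype(float)
    for fx in fixes:
        o=[]
        for rng in((50,70),(-70,-50)):
            s=np.arange(*rng,.25); P=np.array([proj(K,T,OC+C.apply([fx[0],v,fx[1]])) for v in s])
            c=np.stack([mc(im[...,k],[P[:,1],P[:,0]],order=1) for k in range(3)])
            m=np.linalg.norm(g1(c,3,axis=1,order=1),axis=0)
            o.append([(float(s[i]),round(float(m[i]),1)) for i in range(1,len(m)-1) if m[i]>m[i-1] and m[i]>=m[i+1] and m[i]>2])
        print(f,fx,o)
E
python3 - <<'E'
from ends import *
run('scene.npz',[(-50,0),(-45,0),(-40,0),(-30,0),(0,20),(0,30),(0,45)])
run('scene4.npz',[(-55,6),(-50,6),(-40,6),(-30,6),(-6,20),(-6,30),(-6,45)])
E
```

```text
scene.npz (-50, 0) [[(59.0, 3.8)], [(-66.75, 3.6), (-62.25, 5.3), (-59.75, 4.5)]]
scene.npz (-45, 0) [[(58.5, 3.6), (60.75, 3.0)], [(-67.25, 3.9), (-62.0, 4.9), (-60.0, 4.0)]]
scene.npz (-40, 0) [[(59.0, 3.7)], [(-67.0, 3.8), (-62.0, 4.3)]]
scene.npz (-30, 0) [[(59.25, 3.6), (62.75, 3.5), (65.5, 2.1)], [(-65.5, 3.8), (-60.5, 4.5)]]
scene.npz (0, 20) [[(58.0, 2.2), (60.75, 6.1)], [(-62.25, 7.1)]]
scene.npz (0, 30) [[(58.5, 5.0)], [(-62.25, 3.8)]]
scene.npz (0, 45) [[(58.75, 6.2)], [(-62.5, 3.9)]]
scene4.npz (-55, 6) [[(51.0, 2.3), (59.0, 9.5)], [(-69.0, 2.8), (-63.75, 6.9), (-60.75, 12.8), (-53.0, 4.4)]]
scene4.npz (-50, 6) [[(59.5, 7.0)], [(-68.5, 4.3), (-63.75, 6.5), (-61.0, 13.2), (-54.0, 4.4)]]
scene4.npz (-40, 6) [[(59.25, 9.5), (62.25, 2.9)], [(-63.25, 5.7), (-61.0, 13.0), (-55.25, 4.7)]]
scene4.npz (-30, 6) [[(60.0, 9.8)], [(-64.0, 5.9), (-61.25, 13.9), (-57.0, 5.0)]]
scene4.npz (-6, 20) [[(58.0, 2.3)], [(-63.25, 5.5), (-61.25, 5.3)]]
scene4.npz (-6, 30) [[(51.5, 6.4), (54.75, 5.3), (56.75, 5.1)], [(-61.75, 5.5)]]
scene4.npz (-6, 45) [[(58.5, 2.9)], [(-61.5, 5.9)]]
```

Bracket and steel ends agree to about 0.5 mm in the same camera. I'll release and back off along the tool axis.

Request:
send_rows([
  {"tx": 0, "ty": 0, "tz": 0, "rx": 0, "ry": 0, "rz": 0, "grip": 2},
  {"tx": 0, "ty": 0, "tz": 0, "rx": 0, "ry": 0, "rz": 0, "grip": 4},
  {"tx": 0, "ty": 0, "tz": 0, "rx": 0, "ry": 0, "rz": 0, "grip": 4},
  {"tx": 0, "ty": 0, "tz": 0, "rx": 0, "ry": 0, "rz": 0, "grip": 4},
  {"tx": 0, "ty": 0, "tz": -1, "rx": 0, "ry": 0, "rz": 0, "grip": 4},
  {"tx": 0, "ty": 0, "tz": -3, "rx": 0, "ry": 0, "rz": 0, "grip": 4},
  {"tx": 0, "ty": 0, "tz": -4, "rx": 0, "ry": 0, "rz": 0, "grip": 4},
  {"tx": 0, "ty": 0, "tz": -4, "rx": 0, "ry": 0, "rz": 0, "grip": 4},
  {"tx": 0, "ty": 0, "tz": 0, "rx": 0, "ry": 0, "rz": 0, "grip": 4},
  {"tx": 0, "ty": 0, "tz": 0, "rx": 0, "ry": 0, "rz": 0, "grip": 4},
])

```text
t: 10.25
eef_pos: [553.7, -253.5, 164.8]
ee_rot: [-0.251, -2.782, -0.042]
ft_force: [-0.2, 0.1, -0.4]
finger_gap: 40.0
grip_force: 0.0
```

```bash
python3 - <<'E'
from ends import *
i,K,T=cam('scene'); np.savez('scene5.npz',i=i,K=K,T=T)
i2,K2,T2=cam('wrist'); np.savez('w5.npz',i=i2,K=K2,T=T2)
run('scene5.npz',[(-55,6),(-50,6),(-40,6),(-30,6),(-6,20),(-6,30),(-6,45)])
b=cv2.resize(i[255:345,350:460],None,fx=4,fy=4,interpolation=cv2.INTER_CUBIC)[:360,:400]
a=cv2.resize(i2[140:320,180:380],(400,360),interpolation=cv2.INTER_CUBIC)
save('c5',np.hstack([b,a]))
E
```

```text
scene5.npz (-55, 6) [[(53.5, 3.9), (59.0, 9.3)], [(-69.0, 2.8), (-63.75, 6.7), (-60.5, 12.9), (-53.75, 2.8)]]
scene5.npz (-50, 6) [[(52.75, 3.8), (59.25, 5.7)], [(-68.25, 4.4), (-63.75, 6.2), (-61.0, 12.9), (-53.5, 3.2)]]
scene5.npz (-40, 6) [[(51.25, 3.4), (59.25, 8.4), (62.0, 2.5)], [(-68.5, 4.3), (-63.25, 5.3), (-61.0, 12.9), (-55.0, 4.1)]]
scene5.npz (-30, 6) [[(59.75, 8.5), (63.5, 4.2)], [(-67.25, 4.4), (-64.0, 5.8), (-61.25, 14.0), (-56.75, 4.3)]]
scene5.npz (-6, 20) [[(58.0, 6.9), (68.75, 4.5)], [(-63.25, 5.2), (-61.25, 7.0), (-58.5, 2.3)]]
scene5.npz (-6, 30) [[(58.5, 7.2)], [(-61.5, 6.0), (-58.25, 2.3)]]
scene5.npz (-6, 45) [[(58.5, 8.0)], [(-61.5, 6.2)]]
```

View pics/c5.png

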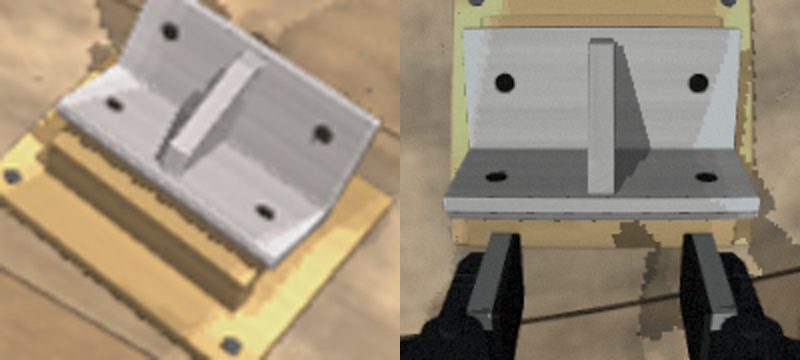

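After release the bracket stayed put. In the wrist view its ends at x=445 and 760 coincide with the steel strip behind it, and the steel line at y≈213 runs parallel to the bracket's edge. The gripper is clear, so I'm handing in.

```bash
python3 -c "
from h import *
print(manip.job_done())"
```

```text
the job is handed in; nothing more can be done
None
```

The long bracket is nested in the steel angle and pressed home against both legs, ends level to about 0.5 mm by camera; I handed the job in about 10 s into the 40 s limit, gripper clear and nothing else touched, and no verdict came back.

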